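# Pin the tablet mill in its bracket, then press, twist and hold its cup

### The arm

A 6-joint arm with a two-finger parallel gripper is mounted at the origin on a cart in front of the work surface, level with it; the furniture and walls round the work are solid. World frame = base frame: x ahead of the robot, y to its left, z up, the work surface at z = 0. Lengths are in m, angles in rad, forces in N, time in s.
With the tool pointing down it reaches from about 0.35 to 0.775 m from the base axis. Payload 7.3 kg.
Tool frame: the origin (TCP) lies at the centre of the arm's flange, where the gripper is bolted on; the fingertips stand 178 mm ahead of it and the grasp point (between the pads) lies 159 mm ahead of it; z points along the fingers, y is the line along which they close (so a half turn about z gives the same grasp; the last joint's range is limited). The gripper opens to 92 mm and grips with 3 to 60 N. Pads are 19 mm wide; open, the fingers measure 130 mm over their backs; the gripper's body (75 mm by 190 mm) begins 47 mm behind the grasp point.
Start: joints at [1.157, 0.342, 1.524, -0, 1.275, -0.146], TCP at [0.139, 0.506, 0.405] pointing down, gripper open.
Joint ranges: [-2.53, 2.53], [-0.77, 2.02], [0.04, 2.7], [-1, 4.14], [0.28, 2.66], [-3.11, 3.11]. Speed limits (rad/s): [2.57, 2.57, 3.14, 3.14, 3.14, 3.14].

### API

Orientations are given as [roll, pitch, yaw] about the fixed x, y, z axes, in that order (R = Rz(yaw) Ry(pitch) Rx(roll)).
In Python, from cell import robot gives the robot as it stands.
- The arm moves only by the tool move_tool, called after "Request:" in YAML: its name, and indented under it one key for each argument. Schema: {"type":"object","properties":{"motion":{"type":"array","items":{"type":"array","items":{"type":"array","items":{"type":"number"},"minItems":6,"maxItems":6},"minItems":1,"maxItems":8},"minItems":1,"maxItems":1},"finger_gap":{"type":"number"},"force":{"type":"number"},"only":{"type":"string"},"quiet":{"type":"boolean"},"lines":{"type":"string"}},"required":["motion"],"additionalProperties":false}. motion is a list that holds a single list of rows (three levels of brackets), with 1 to 8 rows, each of 6 numbers: dx, dy, dz in cm, then a rotation vector rx, ry, rz in units of 0.25 rad; each row shifts and turns the commanded pose from where the row before left it, along the tool's axes as they then stand; what a row does not reach is not made up. A row lasts 1/12 s, in which the tool goes at most 0.0417 m and 0.125 rad, less where a joint would pass 70% of its speed; a pose out of reach is approached as far as the arm can. finger_gap is the finger opening in m, set as the call begins (left out keeps the last). The fingers move at their own pace and stop on an object; force is the grip in N (left out, the last holds). Time passes only in rows, so rows that do not move let the fingers close. The tool returns the time, the measured TCP pose, the force, the opening and the grip force at its end. only (a regular expression) keeps the lines of the reply that match it, lines (a string "A,B") keeps lines A to B, and quiet returns only ok. Input that does not fit is refused with a message, and nothing moves.
- robot.observe(): the state, without advancing time (a new reading comes with each control period).
- robot.read_camera(name): name is "scene" or "side" or "wrist"; returns a dict with "image" (420x560x3 uint8, red, green, blue), "fx", "fy", "cx", "cy" (pixels), "pose" (4x4, takes a point from camera to world coordinates). Camera axes: x right, y down, z forward; pixel columns grow to the right and rows downward; lengths in m; the calibration is good to about 2 mm. A picture is of the moment at which its call begins. There is no depth.
- robot.hand_in(): hands the job in; it is judged then, once.
The state is a dict: "time": time; "qpos": joint angles; "qvel": joint speeds; "joint_efforts": joint torques, N m; "tool_pos": TCP position; "tool_rot": TCP orientation; "contact_force": force on the tool from outside, world axes, zero at the start; "torque": the same for the moment, N m; "opening": finger opening in m; "grip_force": force on a finger pad.
Only numpy, scipy, OpenCV 4.12 (cv2) and the standard library are available. Lean on these libraries where they do the work, as an engineer would, in place of code of your own. Each camera call takes 0.05 s, during which the arm holds its last target. There are 200 camera calls.

### The job

Lock the tablet mill against turning: push the headed pin from its parking boss down through the fork and the mill's lug until its shoulder sits on the fork. Then put the grinding cup into the mill's socket with its lugs in the notches, push it down against the spring and twist it clockwise (seen from above), about a quarter turn, right up to the stop of the spring-loaded interlock. The mill runs only while the cup is held there, so finish with the cup still gripped and held at the stop and the pin still home, and leave the amber bottle, the vial and the calculator where they are.

Things in the scene. Friction and masses are not known exactly. Their poses are not given: they have to be found in the camera images.
- bracket: Steel bench bracket, screwed down: plate 200 x 150 x 6 mm. Origin on the worktop under the mill's axis, z up. At x = -97 mm stands the fork: two level plates 36 x 36 x 8 mm, one above the other, tops at z = 15 and 35 mm, open towards the mill. Square parking boss (28 x 28 mm, top at z = 35 mm) at x = -97, y = -60 mm.
- fork_hole (a point): Centre of the upper fork plate's hole, on its top face (35 mm above the worktop). The vertical hole is 14.5 mm across and goes through upper plate, mill lug and lower plate; the three are in line at the start. Axes as the bracket.
- park_hole (a point): Centre of the mouth of the parking boss's vertical hole (14.5 mm across, 35 mm above the worktop), where the pin stands at the start. Axes as the bracket.
- pin: Loose steel headed pin, 60 g, upright in the parking boss at the start. Origin at its tip, z up along the shank: shank 12 mm across, 28 mm long, the last 4 mm tapered; shoulder flange 28 mm across, z = 28 to 31 mm; knurled round grip 22 mm across, z = 31 to 50 mm, to be taken from above.
- pin_shoulder (a point): On the pin's axis, underside of its shoulder flange, 28 mm above the tip. With the pin home it coincides with fork_hole.
- socket (a point): Axis of the mill's socket, at the collar's top, 74 mm above the worktop; turns with the mill, z up. White collar 88 mm across (50 to 74 mm high) on a white round base 110 mm across. Inside, a metal lip (67 to 74 mm high) leaves a 57 mm opening with two entry notches at +x and -x, 16 mm wide, reaching 36 mm from the axis, shown by broad marks on the collar (narrow marks: end of the turn).
- mill (a joint): Turn of the mill base in the bracket (rad, anticlockwise seen from above positive, 0 = lug hole in line with the fork holes). Its lug is a level tongue 26 mm wide, 17 to 25 mm high, between the fork plates. Unpinned the base turns at about 0.1 N m; pinned it has about 0.03 rad of play.
- plunger (a joint): Spring plunger in the middle of the socket, 40 mm disc (m): 0 = up, top 66 mm above the worktop, 0.016 = bottom. Pushes up with 3 N rising to 8 N. A cup with its lugs in the notches first rests on it (with lugs on the lip it stands 5 mm higher); the lugs clear the lip from 0.0085 on, so turn the cup with the plunger pressed 0.010 to 0.015.
- interlock (a joint): Spring-loaded dogs in the lug track below the lip (rad): 0 = mill off, 0.50 = stop, mill runs. The cup's lugs meet them after about 0.85 rad of clockwise turn and push them to the stop at about 1.35 rad; they push back with 0.24 to 0.39 N m and turn the cup back if it is let go. A wall beside each notch stops an anticlockwise turn.
- cup: Closed grinding cup, 220 g, 90 mm tall. Origin at the centre of its underside, z up. Grey foot 54 mm across up to z = 18 mm, above it a plain round metal body 52 mm across, to be gripped at z = 50 to 75 mm. Two like lugs on the foot at +x and -x, 12 mm wide, z = 3 to 9 mm, reaching 33.5 mm from the axis; grey ribs above them and bars on the top show them. Either way round fits.
- bottle: Amber stopper bottle, 73 mm across, 130 mm tall, origin at the centre of its underside. Bystander.
- vial: Small vial with teal screw cap, 31 mm across, 62 mm tall, origin at the centre of its underside. Bystander.
- calculator: Grey desk calculator, 135 x 85 x 26 mm, origin at the centre of its underside. Bystander.
There are look-alikes about, which are no part of the job. Leave any red look-alike of the cup alone.

How it is judged:
On the way, in this order (a step that is already met when the one before it is completed fails the run):
1. the pin is home: shoulder on the fork, shank through fork and lug, while the cup is not yet under the lip (z of pin_shoulder in the frame of fork_hole below 0.003 m and horizontal distance between pin_shoulder and fork_hole below 0.004 m and angle between pin's own z axis and vertical below 0.15 rad and value of joint plunger below 0.003 m), for 0.2 s.
2. the cup is pushed down in the socket against the spring, its lugs below the lip, interlock still off (value of joint plunger above 0.0075 m and horizontal distance between cup and socket below 0.004 m and z of cup in the frame of socket below -0.0155 m and value of joint interlock below 0.05 rad), for 0.05 s.
At the end, for the whole second after the job is handed in: Pin home (shoulder within 3 mm of the fork, 4 mm of the hole axis, upright); cup upright, within 4 mm of the socket axis, underside 14.5 mm or more below the collar top, turned clockwise to the stop (interlock over 0.40 of 0.50 rad); fingers holding the cup with over 2 N and off the pin (z of pin_shoulder in the frame of fork_hole below 0.003 m and horizontal distance between pin_shoulder and fork_hole below 0.004 m and angle between pin's own z axis and vertical below 0.15 rad and value of joint interlock above 0.4 rad and angle between the x axis of cup and the x axis of socket, either way round above 1.15 rad and z of cup in the frame of socket below -0.0145 m and horizontal distance between cup and socket below 0.004 m and angle between cup's own z axis and vertical below 0.08 rad and contact force between the fingers and cup above 2 N and contact force between the fingers and pin below 0.1 N); the arm keeps its last pose, push and grip.
It fails at once if the bottle is moved by more than 3 cm (distance of bottle from where it was at the start of the episode above 0.03 m).
It fails at once if the vial is moved by more than 3 cm (distance of vial from where it was at the start of the episode above 0.03 m).
It fails at once if the calculator is moved by more than 3 cm (distance of calculator from where it was at the start of the episode above 0.03 m).
It also fails if it takes over 58 s, if anything falls off the work surface, if the arm or the gripper's body presses on something with over 40 N, if the wrist force passes 120 N, or if a joint passes its speed limit or range.

## Working session

There is one attempt and no reset: what is moved stays moved. The work goes in short steps, Python scripts to look and compute and a tool call to move; the robot and the scene stay as the last step left them, time stands still between calls to the robot, and variables do not carry over. Pictures are saved under pics/ and viewed, at most 10 in all, crops included, and the job is handed in when it is done.

```bash
ls; mkdir -p pics
```

Run:
```python
from cell import robot
import cv2,numpy as np,pickle
d={}
for n in("scene","side","wrist"):
    c=robot.read_camera(n); d[n]=c
    cv2.imwrite(f"pics/{n}0.png",c["image"][:,:,::-1]); print(n,c["fx"],c["cx"],c["cy"],np.round(c["pose"],3).tolist())
pickle.dump(d,open("c0.pkl","wb"))
o=robot.observe();print(o)
```

```text
pics
scene 529.1795638314707 282.7357302074224 205.68734779757986 [[0.509, -0.736, 0.447, -0.141], [-0.861, -0.442, 0.252, -0.417], [0.013, -0.513, -0.858, 1.38], [0.0, 0.0, 0.0, 1.0]]
side 381.9137736909192 279.27813576340384 211.79064809464464 [[-0.997, -0.063, 0.036, 0.499], [-0.069, 0.676, -0.733, 0.654], [0.022, -0.734, -0.679, 0.71], [0.0, 0.0, 0.0, 1.0]]
wrist 328.6234680811769 284.3499557646446 207.11161601785835 [[0.265, 0.923, 0.279, 0.063], [0.964, -0.253, -0.078, 0.528], [-0.001, 0.29, -0.957, 0.385], [0.0, 0.0, 0.0, 1.0]]
{'time': 0.15, 'qpos': array([ 1.15696484e+00,  3.42585841e-01,  1.52477526e+00, -8.21486458e-06,
        1.27543510e+00, -1.45994271e-01]), 'qvel': array([ 0.00019538, -0.00136395, -0.00420336,  0.00121841,  0.00019361,
        0.00011282]), 'joint_efforts': array([ 1.57629853e-03, -4.31470442e+01, -2.44351459e+01,  7.17856642e-02,
        5.38711273e-02, -6.13419706e-05]), 'tool_pos': array([0.13887769, 0.50620042, 0.40420027]), 'tool_rot': array([-3.14040077e+00, -1.67314558e-04,  2.87375773e+00]), 'contact_force': array([-0.43086984, -0.41648324,  0.15341348]), 'torque': array([-3.87543802e-05,  2.37059645e-02,  6.56033605e-03]), 'grip_force': 0.0, 'opening': 0.09169382206501077}
```

View pics/scene0.png

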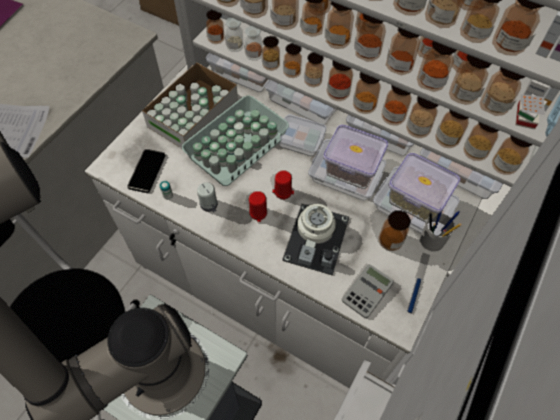

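View pics/side0.png

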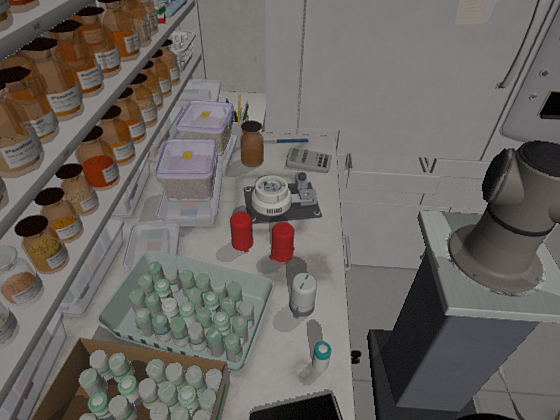

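In the scene view, the grey-metal cup is at (206,197). It could be confused with the red look-alikes at (258,205) and (283,184), the vial at (166,189) and the trays of small vials. The mill is at (318,222), with the fork and boss near (308,250) and (328,258). In the side view, the cup is at (303,293) and the mill at (271,195). I choose the grey cup and check it in a close crop.

Run:
```python
import cv2,numpy as np
s=cv2.imread("pics/scene0.png");d=cv2.imread("pics/side0.png")
f=lambda im,x,y,w,h:cv2.resize(im[y:y+h,x:x+w],(400,300),interpolation=cv2.INTER_CUBIC)
m=np.vstack([np.hstack([f(s,278,195,80,60+0),f(d,240,165,80,60)]),np.hstack([f(s,170,170,80,60),f(d,265,262,80,60)])])
cv2.imwrite("pics/m1.png",m)
```

```text
(no output)
```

View pics/m1.png

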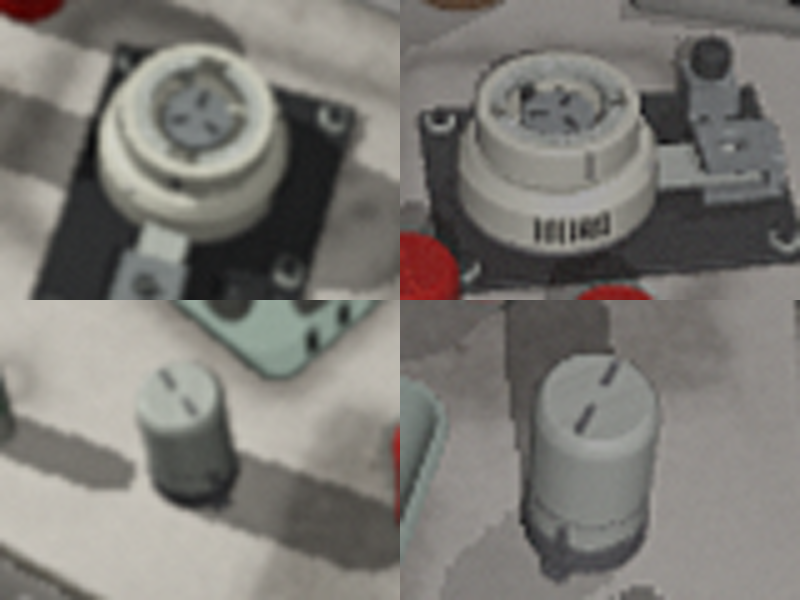

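The crop shows the plain grey cup with dark bars on its top; its lugs are at the foot. In the side view the pin's dark head stands on the boss at (302,177) and the fork hole is at (307,194). Next I triangulate coarsely.

Create h.py:
```python
import numpy as np,pickle,cv2
from scipy.spatial.transform import Rotation as R
def ray(c,p):
    d=c["pose"][:3,:3]@[(p[0]-c["cx"])/c["fx"],(p[1]-c["cy"])/c["fy"],1]
    return c["pose"][:3,3],d/np.linalg.norm(d)
def tri(obs):
    A=np.zeros((3,3));b=np.zeros(3)
    L=[ray(c,p) for c,p in obs]
    for o,d in L:
        M=np.eye(3)-np.outer(d,d);A+=M;b+=M@o
    x=np.linalg.solve(A,b)
    return x,[np.linalg.norm((np.eye(3)-np.outer(d,d))@(x-o)) for o,d in L]
def atz(c,p,z):
    o,d=ray(c,p);return o+d*(z-o[2])/d[2]
def proj(c,X):
    q=np.linalg.inv(c["pose"])@np.append(X,1);return q[0]/q[2]*c["fx"]+c["cx"],q[1]/q[2]*c["fy"]+c["cy"]
def step(o,X,yaw=None):
    "tool-axis displacement from observed pose to X (tool down)"
    r=R.from_euler("xyz",o["tool_rot"]); return r.inv().apply(np.array(X)-o["tool_pos"])
```

Run:
```python
from h import *
d=pickle.load(open("c0.pkl","rb"));s,e=d["scene"],d["side"]
for n,a,b in(("cup",(205.2,189),(304.4,281.4)),("mill",(319,216),(271.4,186.4)),("pin",(327,255),(302.2,176.6)),("fork",(307.4,252),(307,194.4))):
    x,r=tri([(s,a),(e,b)]);print(n,x.round(3),np.round(r,4))
print("bottle",atz(e,(252,160),0),"vial",atz(e,(321,375),0),"calc",atz(s,(370,290),.02))
print("reds",atz(e,(243,250),0),atz(e,(283,260),0),"edge",atz(s,(90,172),0),atz(s,(410,355),0))
```

```text
cup [0.467 0.183 0.087] [0.0012 0.0012]
mill [ 0.563 -0.138  0.069] [0.0026 0.0026]
pin [ 0.479 -0.213  0.048] [0.0004 0.0004]
fork [ 0.465 -0.158  0.031] [0.0015 0.0015]
bottle [ 0.64066339 -0.34803609  0.        ] vial [0.42738386 0.33012388 0.        ] calc [ 0.45916768 -0.35961407  0.02      ]
reds [0.6162198  0.03388186 0.        ] [0.51595612 0.05707726 0.        ] edge [0.37232277 0.56961795 0.        ] [ 0.35857449 -0.52708595  0.        ]
```

The rows are not in the units I measure in: shifts go in cm and turns go in units of 0.25 rad. I convert before sending: -0.035 m is -3.5, -0.02 m is -2.

Request:
move_tool:
  motion:
    - [[-3.5,-2,0,0,0,0],[-3.5,-2,0,0,0,0],[-3.5,-2,0,0,0,0],[-3.5,-2,0,0,0,0],[-3.5,-2,0,0,0,0],[-3.5,-2,0,0,0,0],[-3.5,-2,0,0,0,0],[-3.5,-2,0,0,0,0]]
  finger_gap: 0.092

```text
time: 0.82
tool_pos: [0.3675, 0.2762, 0.4047]
tool_rot: [3.142, -0.0, 2.874]
contact_force: [0.2, 0.9, 0.2]
opening: 0.0921
grip_force: 0.0
```

Create shot.py:
```python
import sys,cv2,pickle;from cell import robot
c=robot.read_camera("wrist");n=sys.argv[1]
cv2.imwrite(f"pics/{n}.png",c["image"][:,:,::-1]);pickle.dump((c,robot.observe()),open(n+".pkl","wb"))
```

```bash
python3 shot.py w1
```

```text
(no output)
```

Request:
move_tool:
  motion:
    - [[-3,-2,2,0,0,0],[-3,-2,2,0,0,0],[0,0,0,0,0,0],[0,0,0,0,0,0]]

```text
time: 1.2
tool_pos: [0.4144, 0.2223, 0.3635]
tool_rot: [-3.14, -0.003, 2.87]
contact_force: [-0.6, 0.2, -0.0]
opening: 0.0917
grip_force: 0.0
```

```bash
python3 shot.py w2
```

Run:
```python
import cv2,numpy as np
a,b=cv2.imread("pics/w1.png"),cv2.imread("pics/w2.png")
cv2.imwrite("pics/m2.png",np.hstack([a[:,130:530],b[:,130:530]]))
```

```text
(no output)
```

View pics/m2.png

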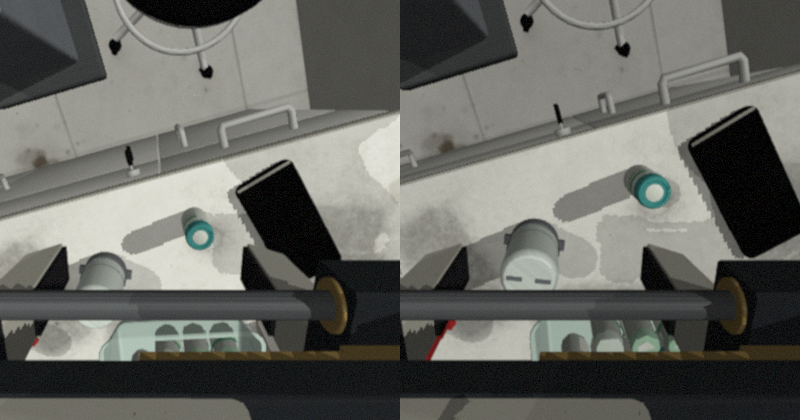

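The wrist view is hidden below about row 285 by the gripper. The cup top is at about (259,268) in w2, and the vial is well to the right. I shift the camera to see the cup freely, then turn it towards the mill.

Request:
move_tool:
  motion:
    - [[-3,0,0,0,0,0],[-3,0,0,0,0,0],[0,0,0,0,0,0],[0,0,0,0,0,0]]

```text
time: 1.58
tool_pos: [0.4718, 0.2085, 0.3651]
tool_rot: [3.141, 0.0, 2.874]
contact_force: [-0.9, -0.2, -0.6]
opening: 0.0918
grip_force: 0.0
```

```bash
python3 shot.py w3
```

Request:
move_tool:
  motion:
    - [[0,-3,0,0,0,0],[0,-3,0,0,0,0],[0,0,0,0,0,0],[0,0,0,0,0,0]]

```text
time: 1.97
tool_pos: [0.4545, 0.1499, 0.3653]
tool_rot: [3.141, 0.0, 2.873]
contact_force: [0.4, 0.2, 0.4]
opening: 0.0917
grip_force: 0.0
```

```bash
python3 shot.py w4
```

Run:
```python
import cv2,numpy as np
a,b=cv2.imread("pics/w3.png"),cv2.imread("pics/w4.png")
f=lambda a:cv2.resize(a[120:290,190:390],(400,340),interpolation=cv2.INTER_CUBIC)
cv2.imwrite("pics/m3.png",np.hstack([f(a),f(b)]))
```

```text
(no output)
```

View pics/m3.png

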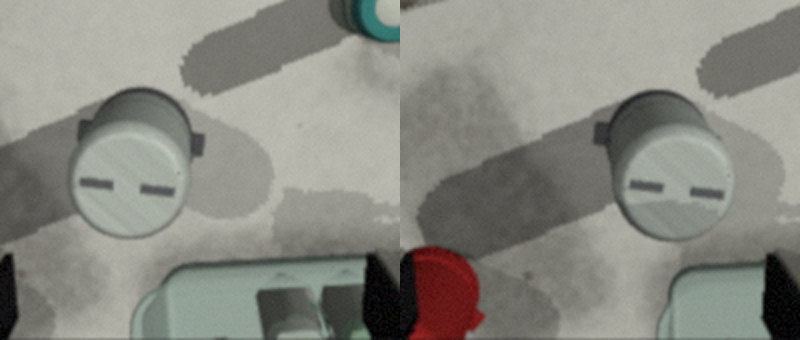

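Run:
```python
from h import *
c3=pickle.load(open("w3.pkl","rb"))[0];c4=pickle.load(open("w4.pkl","rb"))[0]
a,_=tri([(c3,(238,211.5)),(c4,(313,213))]);b,_=tri([(c3,(268.7,215)),(c4,(343.5,216.7))])
print(a,b)
for z in(.085,.09):
  for c,p,q in((c3,(238,211.5),(268.7,215)),(c4,(313,213),(343.5,216.7))):
    A,B=atz(c,p,z),atz(c,q,z);v=A-B;print(z,(A+B)/2,np.linalg.norm(v),np.arctan2(v[1],v[0]))
s,e=[pickle.load(open("c0.pkl","rb"))[k] for k in("scene","side")]
print("shelf",[tri([(s,(380,150)),(e,(187,150))])])
```

```text
[0.46449658 0.17294247 0.09089211] [0.47397535 0.19625798 0.09132325]
0.085 [0.47088167 0.18354331 0.085     ] 0.025735196717898267 -1.9586638932652274
0.085 [0.47151826 0.18488211 0.085     ] 0.025868599256430234 -1.9661654919408016
0.09 [0.46944893 0.18444509 0.09      ] 0.02524242772508145 -1.9586638932652272
0.09 [0.46974392 0.18463724 0.09      ] 0.025373713505090337 -1.9661654919408003
shelf [(array([ 0.80458879, -0.19877899,  0.13405146]), [np.float64(0.011765128214362843), np.float64(0.011765128214362803)])]
```

Request:
move_tool:
  motion:
    - [[0,-4,0,0,0,0.48],[1,-4,0,0,0,0.48],[1,-4,0,0,0,0.48],[1,-4,0,0,0,0.48],[2,-3.5,0,0,0,0.48],[2,-3,0,0,0,0.48],[2,-3,0,0,0,0.48],[2,-3,0,0,0,0.48]]

```text
time: 2.68
tool_pos: [0.2135, 0.0103, 0.3646]
tool_rot: [3.141, -0.0, 1.909]
contact_force: [-0.8, -0.4, 0.2]
opening: 0.0921
grip_force: 0.0
```

To row units: 0.02 m is 2, -0.01 m is -1, 0.122 rad is 0.488.

Request:
move_tool:
  motion:
    - [[-1,2,0,0,0,0.488],[-1,2,0,0,0,0.488],[-1,2,0,0,0,0.488],[-1,2,0,0,0,0.488],[-1,2,0,0,0,0.488],[-1,2,0,0,0,0.488],[-1,2,0,0,0,0.488],[-1,2,0,0,0,0.488]]

```text
time: 3.35
tool_pos: [0.3631, -0.0793, 0.3649]
tool_rot: [3.141, -0.001, 0.934]
contact_force: [-0.2, 0.8, 0.2]
opening: 0.0916
grip_force: 0.0
```

Request:
move_tool:
  motion:
    - [[0,1.5,0,0,0,0.488],[0,1.5,0,0,0,0.488],[0,1.5,0,0,0,0.488],[0,1,0,0,0,0.488],[0,1,0,0,0,0.488],[0,1,0,0,0,0.48],[0,0,0,0,0,0]]

```text
time: 3.93
tool_pos: [0.4085, -0.1374, 0.3649]
tool_rot: [3.141, -0.001, 0.204]
contact_force: [0.2, -0.3, -1.4]
opening: 0.0919
grip_force: 0.0
```

```bash
python3 shot.py w5
```

Request:
move_tool:
  motion:
    - [[-1,3.5,0,0,0,0],[-1,3.5,0,0,0,0],[0,0,0,0,0,0],[0,0,0,0,0,0]]

```text
time: 4.32
tool_pos: [0.4022, -0.2101, 0.3646]
tool_rot: [-3.141, -0.0, 0.209]
contact_force: [-1.8, 0.5, -0.4]
opening: 0.092
grip_force: 0.0
```

```bash
python3 shot.py w6
```

Run:
```python
import cv2,numpy as np
a,b=cv2.imread("pics/w5.png"),cv2.imread("pics/w6.png")
f=lambda a:a[:300,80:480]
cv2.imwrite("pics/m4.png",np.hstack([f(a),f(b)]))
```

```text
(no output)
```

View pics/m4.png

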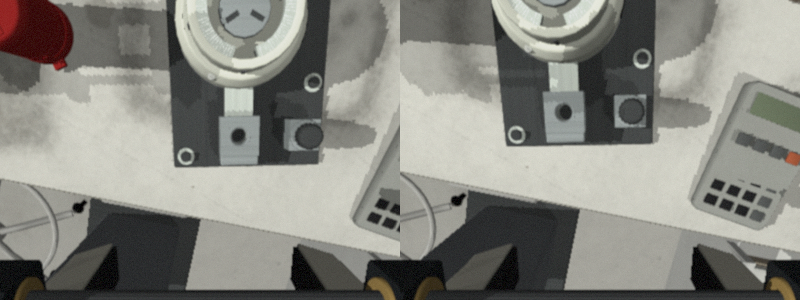

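w5 shows the fork hole at (318,135) and the pin head at (389,135). The mill is cut off at the top, so I move ahead to get the mill, fork and pin in one frame.

To row units: 0.03 m is 3, -0.01 m is -1.

Request:
move_tool:
  motion:
    - [[3,0,1,0,0,0],[3,-1,1,0,0,0],[3,-1,1,0,0,0],[0,0,0,0,0,0],[0,0,0,0,0,0]]

```text
time: 4.78
tool_pos: [0.4869, -0.1691, 0.3339]
tool_rot: [-3.14, 0.002, 0.214]
contact_force: [-0.4, -1.1, -0.3]
opening: 0.0917
grip_force: 0.0
```

```bash
python3 shot.py w7
```

Request:
move_tool:
  motion:
    - [[2,-3,0,0,0,0],[0,-3,0,0,0,0],[0,0,0,0,0,0],[0,0,0,0,0,0]]

```text
time: 5.17
tool_pos: [0.4925, -0.1078, 0.3354]
tool_rot: [3.141, -0.0, 0.211]
contact_force: [0.1, 0.1, -0.6]
opening: 0.0917
grip_force: 0.0
```

```bash
python3 shot.py w8
```

Run:
```python
import cv2,numpy as np
a,b=cv2.imread("pics/w7.png"),cv2.imread("pics/w8.png")
f=lambda a:cv2.resize(a[:280,200:400],(400,560),interpolation=cv2.INTER_CUBIC)
g=lambda a:cv2.resize(a[:280,260:460],(400,560),interpolation=cv2.INTER_CUBIC)
cv2.imwrite("pics/m5.png",np.hstack([f(a),g(b)]))
```

```text
(no output)
```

View pics/m5.png

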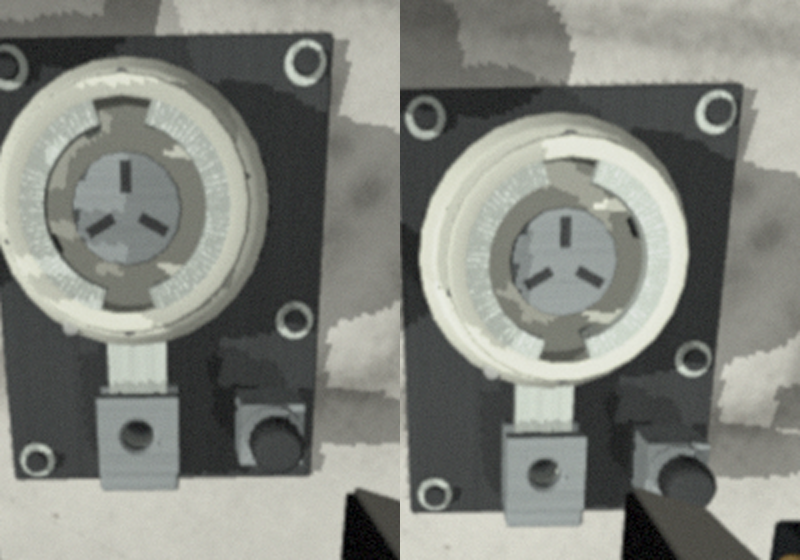

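Run:
```python
from h import *
c5,c6,c7,c8=[pickle.load(open(f"w{i}.pkl","rb"))[0] for i in(5,6,7,8)]
P={"fork":[(318,135),(243,112),(268.5,217.5),(332.5,236.5),.035],"pin":[(389,135),(311,110),(338,222),(403,241),.057],
"sock":[None,None,(262.5,100.5),(344,128.5),.074],"plg":[None,None,(263,104),(342.5,131),.066],
"notchF":[None,None,(261,50),(345.5,80),.074],"notchN":[None,None,(263.5,151),(343,179),.074]}
for n,p in P.items():
    o=[(c,q) for c,q in zip((c5,c6,c7,c8),p) if q is not None]
    x,r=tri(o);print(n,x.round(4),np.round(r,4),[atz(c,q,p[4])[:2].round(4).tolist() for c,q in o])
```

```text
fork [ 0.4679 -0.1564  0.036 ] [0.0009 0.0004 0.0004 0.0005] [[0.4682, -0.1557], [0.4674, -0.1562], [0.4676, -0.1568], [0.4676, -0.1571]]
pin [ 0.4817 -0.2151  0.0502] [0.0002 0.0001 0.0003 0.0003] [[0.4819, -0.2131], [0.4818, -0.2145], [0.4836, -0.2136], [0.4841, -0.2116]]
sock [ 0.5645 -0.1349  0.0747] [0.0001 0.0001] [[0.5646, -0.1348], [0.5643, -0.135]]
plg [ 0.5623 -0.1353  0.069 ] [0. 0.] [[0.5623, -0.1351], [0.5622, -0.1358]]
notchF [ 0.5961 -0.1276  0.0733] [0.0001 0.0001] [[0.5959, -0.1277], [0.5961, -0.1275]]
notchN [ 0.5305 -0.1424  0.0808] [0.0009 0.0009] [[0.5304, -0.1423], [0.5284, -0.1439]]
```

The fork hole is at (0.4677,−0.1565,0.035), the socket at (0.563,−0.135,0.074), the bracket yaw is 0.222 and the pin is at about (0.481,−0.2148). Next I move over the pin.

Request:
move_tool:
  motion:
    - [[-1.1,3.4,2,0,0,-0.044],[-1.1,3.4,2,0,0,0],[-1.1,3.4,2,0,0,0],[0,0,0,0,0,0],[0,0,0,0,0,0]]
  finger_gap: 0.045
  force: 10

```text
time: 5.63
tool_pos: [0.4819, -0.2183, 0.2738]
tool_rot: [-3.14, 0.001, 0.214]
contact_force: [0.1, -0.3, 0.8]
opening: 0.063
grip_force: 0.0
```

```bash
python3 -c "
from h import *;from cell import robot
print(step(robot.observe(),[.4813,-.2147,.220]))"
```

```text
[ 0.00029535 -0.00358834  0.05376776]
```

To row units: -0.0035 m is -0.35, 0.015 m is 1.5, -0.008 rad is -0.032.

Request:
move_tool:
  motion:
    - [[0,-0.35,1,0,0,-0.032],[0,0,1.5,0,0,0],[0,0,1.5,0,0,0],[0,0,1.4,0,0,0],[0,0,0,0,0,0],[0,0,0,0,0,0]]

```text
time: 6.13
tool_pos: [0.4822, -0.212, 0.2212]
tool_rot: [-3.141, 0.0, 0.227]
contact_force: [0.8, -0.1, -0.1]
opening: 0.0453
grip_force: 0.0
```

```bash
python3 -c "
from h import *;from cell import robot
print(step(robot.observe(),[.4813,-.2147,.220]))"
```

```text
[-0.00149265  0.00245708  0.00117195]
```

Request:
move_tool:
  motion:
    - [[0,0,0,0,0,0],[0,0,0,0,0,0],[0,0,0,0,0,0],[0,0,0,0,0,0],[0,0,0,0,0,0],[0,0,0,0,0,0]]
  finger_gap: 0.01
  force: 12

```text
time: 6.63
tool_pos: [0.4829, -0.2135, 0.2221]
tool_rot: [3.137, -0.003, 0.227]
contact_force: [-0.2, -5.9, 4.7]
opening: 0.0211
grip_force: 12.0
```

```bash
python3 -c "
from h import *;from cell import robot
print(robot.observe())"
```

```text
{'time': 6.6333, 'qpos': array([-5.61171766e-01,  5.64137277e-01,  1.73934031e+00, -1.69263632e-03,
        8.32810872e-01,  7.83698516e-01]), 'qvel': array([-0.00018087, -0.00019546,  0.00058656,  0.0017668 ,  0.00048359,
        0.00032549]), 'joint_efforts': array([ 2.65843257e+00, -4.49940813e+01, -1.48681891e+01,  1.14937764e+00,
        9.29274503e-01,  1.24153020e-02]), 'tool_pos': array([ 0.48292009, -0.21352269,  0.22211691]), 'tool_rot': array([ 3.13694792e+00, -2.85248404e-03,  2.27068151e-01]), 'contact_force': array([-0.21242046, -5.87043533,  4.70880242]), 'torque': array([-1.05431190e+00,  1.86040488e-01, -2.05252200e-04]), 'grip_force': 12.046702003106091, 'opening': 0.021127900537504157}
```

The pin is gripped at 21 mm opening. I lift it 38 mm and check.

To row units: -0.015 m is -1.5, -0.01 m is -1.

Request:
move_tool:
  motion:
    - [[0,0,-1,0,0,0],[0,0,-1.5,0,0,0],[0,0,-1.5,0,0,0],[0,0,0,0,0,0],[0,0,0,0,0,0]]
  force: 20

```text
time: 7.05
tool_pos: [0.4822, -0.2123, 0.2612]
tool_rot: [3.141, -0.001, 0.227]
contact_force: [-0.6, -0.5, -0.8]
opening: 0.0205
grip_force: 20.0
```

```bash
python3 -c "
from h import *;from cell import robot
print(step(robot.observe(),[.4699,-.156,.262]))"
```

```text
[ 0.00061862 -0.05759999 -0.0008569 ]
```

Request:
move_tool:
  motion:
    - [[0,-2,0,0,0,0],[0,-2,0,0,0,0],[0.06,-1.76,0,0,0,0],[0,0,0,0,0,0],[0,0,0,0,0,0],[0,0,0,0,0,0]]

```text
time: 7.55
tool_pos: [0.47, -0.1563, 0.2603]
tool_rot: [3.142, 0.0, 0.227]
contact_force: [-0.6, -0.4, -0.6]
opening: 0.0211
grip_force: 20.0
```

```bash
python3 -c "
from h import *;from cell import robot
import cv2
print(step(robot.observe(),[.4699,-.156,.262]))
c=robot.read_camera('side');s=robot.read_camera('scene');pickle.dump((c,s),open('p.pkl','wb'))
for n,k,X in(('side',c,(.4677,-.1565,.035)),('scene',s,(.4677,-.1565,.035))): print(n,proj(k,X),proj(k,(.4677,-.1565,.042)))
f=lambda im,x,y:cv2.resize(im[y:y+60,x:x+60,::-1],(400,400),interpolation=cv2.INTER_CUBIC)
cv2.imwrite('pics/m6.png',np.hstack([f(c['image'],277,155),f(s['image'],278,215)]))"
```

```text
[-1.21997700e-05 -3.39206700e-04 -1.72796865e-03]
side (np.float64(305.6743866185014), np.float64(193.31404790453962)) (np.float64(305.85085250455813), np.float64(191.3567755250054))
scene (np.float64(307.1198900536365), np.float64(250.8026024095219)) (np.float64(307.25007008393226), np.float64(249.7054459037808))
```

View pics/m6.png

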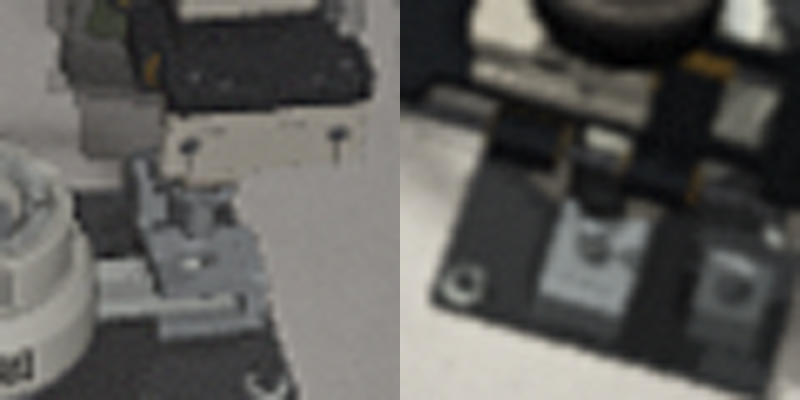

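The side crop shows the pin hanging upright just above the fork hole at crop (195,258); in the scene crop it is at (597,240). I lower gently and watch the force.

Request:
move_tool:
  motion:
    - [[0,0,0.6,0,0,0],[0,0,0.4,0,0,0],[0,0,0.3,0,0,0],[0,0,0,0,0,0],[0,0,0,0,0,0]]

```text
time: 8.07
tool_pos: [0.4698, -0.1561, 0.2473]
tool_rot: [-3.141, 0.001, 0.227]
contact_force: [-0.5, -0.8, -0.8]
opening: 0.0207
grip_force: 20.0
```

```bash
python3 -c "
from cell import robot
o=robot.observe();print(o['contact_force'],o['torque'])"
```

```text
[-0.46248446 -0.80319013 -0.79357981] [-0.06056374  0.17679938  0.00189751]
```

To row units: 0.006 m is 0.6, 0.005 m is 0.5.

Request:
move_tool:
  motion:
    - [[0,0,0.6,0,0,0],[0,0,0.6,0,0,0],[0,0,0.5,0,0,0],[0,0,0.3,0,0,0],[0,0,0,0,0,0]]

```text
time: 8.48
tool_pos: [0.4697, -0.156, 0.2269]
tool_rot: [-3.141, 0.001, 0.227]
contact_force: [-0.4, -1.2, -1.1]
opening: 0.0207
grip_force: 20.0
```

```bash
python3 -c "
from cell import robot
o=robot.observe();print(o['contact_force'],o['torque'])"
```

```text
[-0.41487761 -1.18532115 -1.12656983] [-0.30561517  0.0915745  -0.07342359]
```

Going in freely; I press on to the shoulder.

To row units: 0.003 m is 0.3, 0.002 m is 0.2.

Request:
move_tool:
  motion:
    - [[0,0,0.3,0,0,0],[0,0,0.2,0,0,0],[0,0,0.2,0,0,0],[0,0,0.1,0,0,0],[0,0,0,0,0,0]]

```text
time: 8.9
tool_pos: [0.4699, -0.1561, 0.2215]
tool_rot: [3.14, -0.001, 0.227]
contact_force: [-5.2, -0.1, 19.0]
opening: 0.0208
grip_force: 20.1
```

```bash
python3 -c "
from cell import robot
o=robot.observe();print(o['contact_force'],o['torque'])"
```

```text
[-5.19108444 -0.11027841 18.98097507] [ 0.1234097   1.10574419 -0.01086054]
```

The shoulder is seated: 19 N push-back at the expected height. I release, rise and travel to the cup while turning the gripper.

To row units: -0.04 m is -4, -0.03 m is -3.

Request:
move_tool:
  motion:
    - [[0,0,-0.1,0,0,0],[0,0,0,0,0,0],[0,0,0,0,0,0],[0,0,-2,0,0,0],[0,0,-4,0,0,0],[0,0,-4,0,0,0],[0,0,-3,0,0,0],[0,0,0,0,0,0]]
  finger_gap: 0.05

```text
time: 9.57
tool_pos: [0.471, -0.1564, 0.3565]
tool_rot: [3.135, -0.009, 0.227]
contact_force: [0.6, -0.4, -0.9]
opening: 0.0497
grip_force: 0.0
```

```bash
python3 -c "
from h import *
from cell import robot
c=robot.read_camera('wrist');pickle.dump(c,open('w9.pkl','wb'));cv2.imwrite('pics/w9.png',c['image'][:,:,::-1]);print(proj(c,(.4677,-.1565,.057)),proj(c,(.481,-.215,.057)))
c3=pickle.load(open('w3.pkl','rb'))[0];print(atz(c3,(272,253),.06))"
```

```text
(np.float64(282.8403170452798), np.float64(206.7818434277185)) (np.float64(350.00884671186265), np.float64(206.84689401972423))
[0.52072403 0.18454134 0.06      ]
```

Request:
move_tool:
  motion:
    - [[0.3,-1.5,0,0,0,-0.488],[0.5,-1.4,0,0,0,-0.488],[0.7,-1.3,0,0,0,-0.488],[0.8,-1.2,0,0,0,-0.488],[1,-1.1,0,0,0,-0.488],[1.1,-1,0,0,0,-0.488],[1.2,-0.9,0,0,0,-0.488],[1.3,-0.7,0,0,0,-0.488]]
  finger_gap: 0.08

```text
time: 10.28
tool_pos: [0.4688, -0.0363, 0.349]
tool_rot: [-3.138, 0.0, 1.209]
contact_force: [0.5, 0.2, -1.1]
opening: 0.0799
grip_force: 0.0
```

Request:
move_tool:
  motion:
    - [[1.4,-0.5,0,0,0,-0.488],[1.5,-0.4,0,0,0,-0.488],[1.5,-0.2,0,0,0,-0.488],[1.5,0,0,0,0,-0.488],[1.5,0.2,0,0,0,-0.488],[1.5,0.4,0,0,0,-0.488],[1.4,0.5,0,0,0,-0.488],[1.3,0.7,0,0,0,-0.488]]

```text
time: 10.95
tool_pos: [0.4692, 0.0844, 0.349]
tool_rot: [-3.139, -0.002, 2.185]
contact_force: [-0.8, -0.6, -0.2]
opening: 0.08
grip_force: 0.0
```

Request:
move_tool:
  motion:
    - [[1.2,0.9,0,0,0,-0.488],[1.1,1,0,0,0,-0.488],[1,1.1,0,0,0,-0.488],[0.8,1.2,0,0,0,-0.488],[0.7,1.3,0,0,0,-0.488],[0,0,0,0,0,0],[0,0,0,0,0,0]]

```text
time: 11.53
tool_pos: [0.4695, 0.1579, 0.3493]
tool_rot: [-3.14, -0.002, 2.788]
contact_force: [-0.0, 0.4, -0.3]
opening: 0.0804
grip_force: 0.0
```

```bash
python3 -c "
from h import *
from cell import robot
print(step(robot.observe(),[.4696,.1845,.224]))
cv2.imwrite('pics/m7.png',cv2.resize(cv2.imread('pics/w9.png')[120:280,220:420],(600,480)))"
```

```text
[0.00884137 0.02518273 0.12525878]
```

View pics/m7.png

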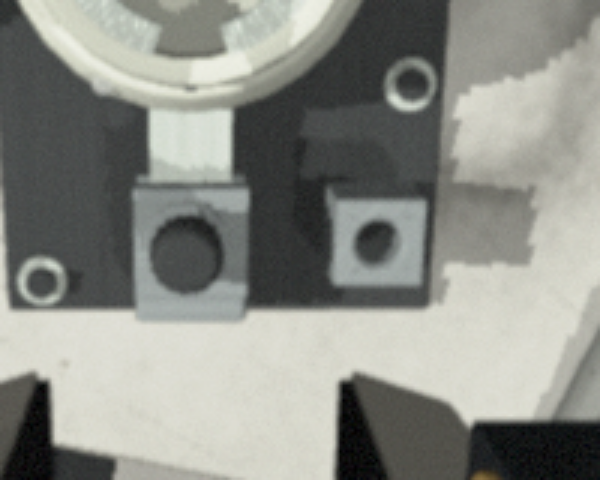

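The pin sits in the fork at crop (187,255) and the boss hole at (378,240) is empty. Now I go down on the cup.

Request:
move_tool:
  motion:
    - [[0.5,1.3,0,0,0,0],[0.4,1.2,1.5,0,0,0],[0,0,3,0,0,0],[0,0,3,0,0,0],[0,0,3,0,0,0],[0,0,2,0,0,0],[0,0,0,0,0,0],[0,0,0,0,0,0]]

```text
time: 12.2
tool_pos: [0.4698, 0.1834, 0.2248]
tool_rot: [-3.14, -0.003, 2.786]
contact_force: [0.8, -0.6, 0.2]
opening: 0.0795
grip_force: 0.0
```

```bash
python3 -c "
from h import *
from cell import robot
o=robot.observe();print(step(o,[.4696,.1845,.224]),o['contact_force'])"
```

```text
[0.00061314 0.00095438 0.00080536] [ 0.79317453 -0.60002339  0.22433388]
```

Request:
move_tool:
  motion:
    - [[0.05,0.1,0,0,0,0],[0,0,0,0,0,0],[0,0,0,0,0,0],[0,0,0,0,0,0],[0,0,0,0,0,0],[0,0,0,0,0,0]]
  finger_gap: 0.03
  force: 50

```text
time: 12.7
tool_pos: [0.47, 0.1851, 0.2265]
tool_rot: [3.141, 0.001, 2.789]
contact_force: [-1.2, -3.5, 5.0]
opening: 0.0517
grip_force: 49.7
```

Request:
move_tool:
  motion:
    - [[0,0,-2,0,0,0],[0,0,-3,0,0,0],[0,0,-4,0,0,0],[0,0,0,0,0,0],[0,0,0,0,0,0],[0,0,0,0,0,0]]

```text
time: 13.2
tool_pos: [0.4694, 0.1852, 0.315]
tool_rot: [-3.141, -0.001, 2.789]
contact_force: [0.2, 0.6, -2.8]
opening: 0.0517
grip_force: 49.7
```

```bash
python3 shot.py w10; python3 -c "
from h import *
from cell import robot
o=robot.observe();print(step(o,[.563,-.135,.3]),o['contact_force'],o['tool_rot'])"
```

```text
[-0.19856742 -0.26802713  0.01426509] [-0.28367304 -0.2412648  -2.04975542] [-3.14027243e+00 -2.35452696e-03  2.78879667e+00]
```

The cup is held (51.7 mm, 50 N). I raise it clear of the red look-alikes, then travel and turn it to the notch direction.

The rows are not in the units I measure in: shifts go in cm and turns go in units of 0.25 rad. I convert before sending: -0.03 m is -3.

Request:
move_tool:
  motion:
    - [[0,0,-3,0,0,0],[0,0,-3,0,0,0]]

```text
time: 13.42
tool_pos: [0.4692, 0.1851, 0.373]
tool_rot: [-3.137, -0.007, 2.789]
contact_force: [1.9, 0.0, -2.4]
opening: 0.0514
grip_force: 49.7
```

Request:
move_tool:
  motion:
    - [[-2,-2.7,0,0,0,0.48],[-2.3,-2.4,0,0,0,0.48],[-2.5,-2.1,0,0,0,0.48],[-2.8,-1.8,0,0,0,0.48],[-3,-1.5,0,0,0,0.48],[-3.1,-1.1,0,0,0,0.48],[-3.2,-0.7,0,0,0,0.48],[-3.3,-0.3,0,0,0,0.468]]

```text
time: 14.08
tool_pos: [0.5439, -0.0709, 0.3735]
tool_rot: [-3.138, -0.002, 1.826]
contact_force: [0.7, 0.1, -2.0]
opening: 0.0517
grip_force: 49.7
```

```bash
python3 -c "
from h import *
from cell import robot
o=robot.observe();print(step(o,[.5627,-.135,.32]),o['tool_rot'])"
```

```text
[-0.06688426  0.00224074  0.05335793] [-3.13814933e+00 -2.26295550e-03  1.82570229e+00]
```

To row units: -0.022 m is -2.2, 0.02 m is 2.

Request:
move_tool:
  motion:
    - [[-2.2,0.1,1,0,0,0],[-2.2,0.1,1.5,0,0,0],[-2.2,0,2,0,0,0],[0,0,0.5,0,0,0],[0,0,0,0,0,0],[0,0,0,0,0,0]]

```text
time: 14.58
tool_pos: [0.5626, -0.1322, 0.3242]
tool_rot: [-3.139, -0.003, 1.832]
contact_force: [1.0, 0.3, -2.3]
opening: 0.0517
grip_force: 49.7
```

```bash
python3 -c "
from h import *
from cell import robot
c=robot.read_camera('wrist');cv2.imwrite('pics/w11.png',c['image'][:,:,::-1]);pickle.dump(c,open('w11.pkl','wb'))
o=robot.observe();print(step(o,[.5627,-.135,.32]),o['tool_rot'],o['contact_force'])
print(proj(c,(.563,-.135,.074)),proj(c,(.563-.222*.044,-.135+.043,.074)))"
```

```text
[-0.00304915 -0.00091729  0.0053003 ] [-3.14068460e+00 -1.21001862e-03  1.83233318e+00] [ 0.22976198  0.46446784 -2.508737  ]
(np.float64(284.26005380202145), np.float64(224.17125836409457)) (np.float64(286.5485948393037), np.float64(165.544363549814))
```

To row units: -0.003 m is -0.3, 0.003 m is 0.3.

Request:
move_tool:
  motion:
    - [[-0.3,-0.1,1,0,0,0],[0,0,1.2,0,0,0],[0,0,0.4,0,0,0],[0,0,0.3,0,0,0],[0,0,0.3,0,0,0],[0,0,0,0,0,0],[0,0,0,0,0,0]]

```text
time: 15.22
tool_pos: [0.5628, -0.1356, 0.294]
tool_rot: [3.141, 0.0, 1.832]
contact_force: [0.1, 0.3, -3.6]
opening: 0.052
grip_force: 49.7
```

```bash
python3 -c "
from h import *
from cell import robot
o=robot.observe();print(step(o,[.5627,-.135,.2915]),o['tool_rot'],o['contact_force'],o['torque'])"
```

```text
[6.18500385e-04 7.78641750e-05 2.45263901e-03] [3.14116272e+00 1.79364888e-04 1.83202089e+00] [ 0.12880732  0.26458133 -3.55865611] [-0.10982012  0.05077847  0.00702177]
```

Request:
move_tool:
  motion:
    - [[0,0,0.3,0,0,0],[0,0,0.2,0,0,0],[0,0,0.2,0,0,0],[0,0,0,0,0,0],[0,0,0,0,0,0]]

```text
time: 15.63
tool_pos: [0.563, -0.1358, 0.2871]
tool_rot: [3.14, 0.001, 1.832]
contact_force: [0.8, 1.1, 2.2]
opening: 0.0513
grip_force: 49.7
```

```bash
python3 -c "
from h import *
from cell import robot
o=robot.observe();print(o['tool_rot'],o['contact_force'],o['torque'])"
```

```text
[3.14033981e+00 6.08090535e-04 1.83169929e+00] [0.75714278 1.10352224 2.18234553] [-0.06235079 -0.27622648  0.03104922]
```

Spring force is felt and the lugs are in the notches. I press to a plunger travel of about 12.5 mm.

To row units: 0.003 m is 0.3, 0.002 m is 0.2.

Request:
move_tool:
  motion:
    - [[0,0,0.3,0,0,0],[0,0,0.3,0,0,0],[0,0,0.2,0,0,0],[0,0,0,0,0,0],[0,0,0,0,0,0]]

```text
time: 16.05
tool_pos: [0.563, -0.1358, 0.2789]
tool_rot: [3.141, 0.0, 1.832]
contact_force: [2.2, 0.5, 3.7]
opening: 0.0518
grip_force: 49.7
```

```bash
python3 -c "
from h import *
from cell import robot
o=robot.observe();print(o['tool_rot'],o['contact_force'],o['torque'])"
```

```text
[3.14059196e+00 4.25209869e-04 1.83175379e+00] [2.15181291 0.51167371 3.68166385] [ 0.00339992 -0.47333682  0.01131736]
```

To row units: 0.001 m is 0.1, 0.08 rad is 0.32.

Request:
move_tool:
  motion:
    - [[0,0,0.1,0,0,0],[0,0,0,0,0,0.24],[0,0,0,0,0,0.32],[0,0,0,0,0,0.32],[0,0,0,0,0,0.32],[0,0,0,0,0,0],[0,0,0,0,0,0]]

```text
time: 16.63
tool_pos: [0.5626, -0.1358, 0.2778]
tool_rot: [-3.141, 0.0, 1.534]
contact_force: [0.5, 0.1, 4.2]
opening: 0.0517
grip_force: 49.7
```

```bash
python3 -c "
from h import *
from cell import robot
o=robot.observe();print(o['tool_rot'],o['contact_force'],o['torque'])"
```

```text
[-3.14136643e+00  1.70075759e-06  1.53411196e+00] [0.5387513  0.09301258 4.15620199] [-0.13849049 -0.12632097  0.01815274]
```

Request:
move_tool:
  motion:
    - [[0,0,0,0,0,0.4],[0,0,0,0,0,0.4],[0,0,0,0,0,0.4],[0,0,0,0,0,0.4],[0,0,0,0,0,0.4],[0,0,0,0,0,0.4],[0,0,0,0,0,0],[0,0,0,0,0,0]]

```text
time: 17.3
tool_pos: [0.5622, -0.1362, 0.2777]
tool_rot: [-3.141, 0.002, 0.935]
contact_force: [-2.0, -2.8, 5.8]
opening: 0.0515
grip_force: 49.7
```

```bash
python3 -c "
from cell import robot
o=robot.observe();print(o['tool_rot'],o['contact_force'],o['torque'])"
```

```text
[-3.14090420e+00  1.97795857e-03  9.34768220e-01] [-2.00626366 -2.83836154  5.81559384] [-0.72880485  0.45032809  0.29546226]
```

To row units: 0.1 rad is 0.4.

Request:
move_tool:
  motion:
    - [[0,0,0,0,0,0.4],[0,0,0,0,0,0.4],[0,0,0,0,0,0.32],[0,0,0,0,0,0.24],[0,0,0,0,0,0.16],[0,0,0,0,0,0],[0,0,0,0,0,0]]
  force: 60

```text
time: 17.88
tool_pos: [0.5621, -0.1362, 0.2777]
tool_rot: [-3.141, 0.002, 0.555]
contact_force: [-1.6, -2.3, 5.6]
opening: 0.0521
grip_force: 59.7
```

```bash
python3 -c "
from cell import robot
o=robot.observe();print(o['tool_rot'],o['contact_force'],o['torque'])"
```

```text
[-3.14134505e+00  2.38066579e-03  5.55308860e-01] [-1.61516591 -2.32867277  5.55005277] [-0.64803195  0.53160807  0.35354593]
```

To row units: 0.04 rad is 0.16.

Request:
move_tool:
  motion:
    - [[0,0,0,0,0,0.16],[0,0,0,0,0,0.12],[0,0,0,0,0,0],[0,0,0,0,0,0]]

```text
time: 18.22
tool_pos: [0.5621, -0.1362, 0.2777]
tool_rot: [-3.142, 0.002, 0.485]
contact_force: [-1.7, -2.1, 5.8]
opening: 0.0514
grip_force: 59.7
```

```bash
python3 -c "
from cell import robot
o=robot.observe();print(o['tool_rot'],o['contact_force'],o['torque'])"
```

```text
[-3.14154663e+00  2.42700755e-03  4.85474210e-01] [-1.68292896 -2.12489584  5.82852269] [-0.64223099  0.56553268  0.42845873]
```

Request:
move_tool:
  motion:
    - [[0,0,0,0,0,0.16],[0,0,0,0,0,0.12],[0,0,0,0,0,0],[0,0,0,0,0,0]]

```text
time: 18.55
tool_pos: [0.5622, -0.1359, 0.2778]
tool_rot: [-3.141, 0.002, 0.416]
contact_force: [-2.4, -1.5, 6.6]
opening: 0.0513
grip_force: 59.8
```

```bash
python3 -c "
from cell import robot
o=robot.observe();print(o['tool_rot'],o['contact_force'],o['torque'])"
```

```text
[-3.14141193e+00  2.20264395e-03  4.16312777e-01] [-2.3871041  -1.5201554   6.59809446] [-0.20229526  0.61972439  0.82620391]
```

Torque jumped to 0.83 N m, so the cup is at the stop. One last look at the pin and cup.

```bash
python3 -c "
from cell import robot
import cv2
c=robot.read_camera('side');cv2.imwrite('pics/m8.png',cv2.resize(c['image'][110:230,210:370,::-1],(800,600),interpolation=cv2.INTER_CUBIC))
o=robot.observe();print(o['torque'],o['contact_force'],o['grip_force'])"
```

```text
[-0.26866065  0.60407644  0.75765234] [-2.46584321 -1.57791305  7.52270941] 59.79944586753845
```

View pics/m8.png

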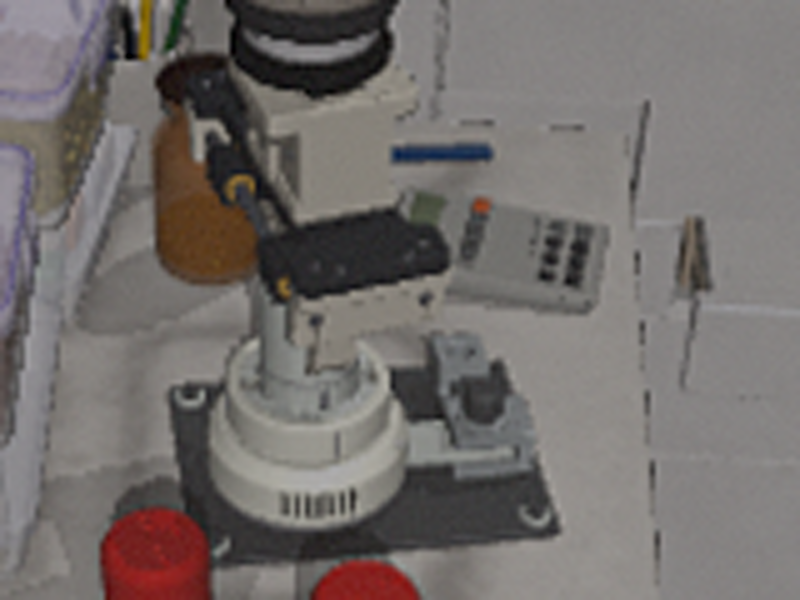

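The cup is down in the collar at (310,360) and still gripped, the pin head is home on the fork at (483,395), and the bottle and calculator are undisturbed. I hand in.

```bash
python3 -c "
from cell import robot
print(robot.hand_in())"
```

```text
the job is handed in; nothing more can be done
None
```

I handed the job in at about 18.6 s with the pin home in the fork and the cup pressed down, turned clockwise to the interlock stop (torque rose to about 0.8 N m) and still gripped at 60 N; the bottle and calculator look unmoved, the vial was not re-checked, and the hand-in returned no verdict.

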